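Bolt, tug-test and tip out the offcut tray

TASK

Empty the wooden tray in the tipping stand into the grey catch bin: slide the bin in under the cradle as far as the stop bar, push the tray fully home in the cradle and shoot the steel bolt fully across in front of it. With the cradle still level, tug the tray firmly (about 6 newtons) out towards the cradle's mouth, against the bolt, and keep that pull on for about half a second to make sure the bolt holds; only then swing the crank over until the cradle stops upside down and the offcut has dropped into the bin. Leave the tray bolted in the cradle, the cradle upside down, and the pots, tin and roll of tape round about where they are.

Things in the scene. Friction and masses are not known exactly. Their poses are not given: they have to be found in the camera images.
- tip_stand: Fixed plywood stand; origin on the table midway between its cheeks, z up. Open front = its -x, facing world +y (robot's left); its -y side faces the robot. Pivot axis along y, 165 mm up. Cheeks: y 62-70 mm either side, 46 wide, 188 high, at x=0. Foot rails 14 high, 78 mm out. Rear stop bar's face at x=+81. Below, x y z mean this body's axes
- cradle (a joint): 0 = cradle level (start, stop), 3.14 = upside down (stop): its top swings to -x, its open -x mouth goes down. Friction 0.5 N m holds it anywhere. Level, from the pivot: floor top z=-18 mm, x -78 to 69; back stop x=+62.6; sides y=+-47.5; lips at z 24-28 over the tray's side walls, to y=+-41, so the tray slides only through the mouth
- nest (a point): point fixed in the cradle, 2 mm above the pivot in its middle when level: point tray_mid lies here when the tray is fully home
- crank_pin (a point): Middle of the crank's grip: round steel pin 14 mm thick, along y from -78 to -150 mm (this point -125; crank arm at -76), 80 mm from the pivot. Starts 50 deg from straight up towards +x, passes over the top, ends at 130 deg on the -x side: x = 80 sin(50deg-q), z = 165+80 cos(50deg-q), q = joint cradle. Takes 6 to 8 N to turn
- bolt (a joint): Steel slide bolt on the cradle: 0 = withdrawn, 0.076 m = fully shut (stop); moves to -y. Starts within 10 mm of open. Friction 1.2 N. Bar 66 mm long, at x -65.5 to -73.5, z 4 below to 8 above the pivot, just in front of the home tray (3 mm play); its tip is at y = 58 mm less the joint. Cannot shut unless the tray is home
- bolt_knob (a point): Top part of the bolt's upright post (10 mm thick, with a 14 mm ball on top): 38 mm above the pivot, at x=-69.5, y = 112 mm less joint bolt. The post stands free from 8 to 49 mm above the pivot
- tray: Loose open wooden tray 125x90x40 mm (x,y,z), 220 g; origin at the centre of its underside, axes as the cradle's. The -x (mouth) end wall is 8 mm thick: outer face x=-62.5, inner -54.5; far end wall 6, sides 5, floor 4 mm. Starts 12 to 35 mm out of the mouth; slides with about 1.5 N
- tray_mid (a point): point in the middle of the tray, 20 mm above its underside (half height)
- offcut_mid (a point): centre of the loose pine offcut, 30x50x22 mm, 50 g, in the +x half of the tray; at least 45 mm of free tray floor lies between it and the -x end wall
- catch_bin: Loose open grey bin 250x100x48 mm (x,y,z), 300 g; origin at the centre of its underside. Its +x end goes in first between the cheeks, up to the rear stop bar (its origin is then at x=-44 mm of the stand, y=0). The -x end wall, away from the stand, is 8 mm thick, +x end 5, sides 4, floor 4. Starts outside the stand's front
- bin_grip (a point): middle of the bin's 8 mm thick -x end wall, 26 mm above the table (wall top 22 mm higher); 121 mm from the bin's origin
- bin_floor (a point): centre of the bin's inner floor, axes as the bin's
- varnish_pot: bystander: screw-top pot, 66 mm across, 75 mm high, origin at its foot
- masking_tape: bystander: roll of tape lying flat, 68 mm across, 24 mm high, near below the crank pin
- nail_tin: bystander: flat tin, 68 mm across, 32 mm high, origin at its foot
- paint_teal: bystander: screw-top pot, 58 mm across, 62 mm high, origin at its foot
Things that resemble listed ones, but are neither listed nor needed, are in the scene too. Of the things shaped like the tray, the wooden one is meant.

How it is judged:
By the outcome, as a careful person would: the job done as asked, in the order asked, and still so for the second after the job is handed in, with the robot touching nothing.
It also fails if it takes over 72 s, if anything falls off the work surface, if the arm or the gripper's body presses on something with over 40 N, if the wrist force passes 120 N, or if a joint passes its speed limit or range.

ROBOT

A 7-joint arm with a two-finger parallel gripper is mounted at the origin on a cart in front of the work surface, level with it; the furniture and walls round the work are solid. World frame = base frame: x ahead of the robot, y to its left, z up, the work surface at z = 0. Lengths are in m, angles in rad, forces in N, time in s.
With the tool pointing down it reaches from about 0.425 to 0.925 m from the base axis. Payload 6.8 kg.
Tool frame: the origin (TCP) lies on the front face of the gripper's body, between the roots of the fingers; the fingertips stand 73 mm ahead of it and the grasp point (between the pads) lies 54 mm ahead of it (env.nose_length is the distance from the TCP to the fingertips, in m); z points along the fingers, y is the line along which they close (so a half turn about z gives the same grasp; the last joint's range is limited). The gripper opens to 85 mm and grips with 20 to 120 N. Pads are 22 mm wide; open, the fingers measure 114 mm over their backs; the gripper's body (76 mm by 85 mm) begins 54 mm behind the grasp point. The pads swing forward as they close: fully open they stand 13 mm farther back than shut.
Start: joints at [-0.108, 0.477, 0.022, 1.555, -0.011, 1.109, -0.083], TCP at [0.675, 0, 0.304] pointing down, gripper open.
Joint ranges: [-2.96, 2.96], [-0.34, 2.1], [-1.41, 1.46], [0.24, 2.44], [-1.37, 4.51], [0.17, 1.92], [-2.96, 2.96]. Speed limits (rad/s): [2.39, 2.39, 3.14, 3.14, 3.14, 3.14, 3.14].

INTERFACE

Orientations are given as a unit quaternion [w, x, y, z].
In Python, from cell import env, kin, camera, calibration, job gives the robot as it stands. The module is installed in compiled form; this text tells all that it offers. Calls block until the motion is done:
- env.reach(position, orientation): joint-space move of the TCP to a pose.
- env.movel(position, velocity=0.15, rot=None, stop_force=None): straight line of the TCP; rot=None keeps the orientation; velocity is the mean speed in m/s. With stop_force (N) it stops when the force on the tool has changed by that much, and returns True; else False.
- env.goto_joints(angles): joint-space move.
- env.grip(opening, f_grip=None): finger opening in m; f_grip is the grip in N (None keeps the last); returns when the fingers have stopped.
- env.dwell(seconds).
- kin.inverse_kinematics(position, orientation): joint angles nearest the present ones, or None.
- env.get_state(): the state.
- camera(name): name is "scene" or "side" or "wrist"; returns (picture, depth): 400x640x3 uint8, blue, green, red; 400x640 float32, m along the optical axis (not along the pixel's ray), 0 where there is no reading.
- calibration(name): a dict with "fx", "fy", "cx", "cy" (pixels), "rvec" (rotation vector, rad) and "tvec" (3), from world to camera coordinates, as OpenCV has them. Camera axes: x right, y down, z forward; pixel columns grow to the right and rows downward; lengths in m; the calibration is good to about 2 mm. A picture is of the moment at which its call begins: read the wrist's pose just before it. calibration takes no time and is no camera call; for the wrist camera it gives the pose at the moment of the call.
A pose or a line that the arm cannot do raises env.PlanningError and nothing moves.
- job.job_done(): hands the job in; it is judged then, once.
The state is a dict: "time": time; "qpos": joint angles; "joint_velocities": joint speeds; "joint_torque": joint torques, N m; "tcp_pos": TCP position; "orientation": TCP orientation; "force": force on the tool from outside, world axes, zero at the start; "torque": the same for the moment, N m; "opening": finger opening in m; "gripper_force": force on a finger pad.
Only numpy, scipy, OpenCV 4.12 (cv2) and the standard library are available. Lean on these libraries where they do the work, as an engineer would, in place of code of your own. Each camera call takes 0.05 s, during which the arm holds its last target. There are 200 camera calls.

## Working session

There is one attempt and no reset: what is moved stays moved. The work goes in short steps, each a Python script; the robot and the scene stay as the last script left them, time stands still between calls to the robot, and variables do not carry over. Pictures are saved under pics/ and viewed, at most 10 in all, crops included, and the job is handed in when it is done.

```bash
mkdir -p pics; cat > h.py <<'E'
import numpy as np, cv2
from cell import env, kin, camera, calibration, job
def world(name,u,v,d,cal=None):
    c=cal or calibration(name); R=cv2.Rodrigues(np.array(c["rvec"],float))[0]; t=np.array(c["tvec"],float).ravel()
    p=np.stack([(np.asarray(u)-c["cx"])/c["fx"]*d,(np.asarray(v)-c["cy"])/c["fy"]*d,np.asarray(d)],-1)
    return (p-t)@R
def cloud(name):
    cal=calibration(name); im,d=camera(name); v,u=np.mgrid[:400,:640]
    return im,d,world(name,u,v,d,cal)
E
python3 - <<'E'
from h import *
for n in("scene","side"):
    im,d,P=cloud(n); np.savez(f"pics/{n}.npz",im=im,d=d,P=P); cv2.imwrite(f"pics/{n}0.png",cv2.resize(im,(800,500)))
    c=calibration(n); R=cv2.Rodrigues(np.array(c["rvec"],float))[0]; print(n,-R.T@np.array(c["tvec"]).ravel(),R[2])
print(env.get_state())
E
```

```text
scene [ 0.00416598 -0.51171017  0.72985936] [ 0.60422174  0.52045074 -0.60336317]
side [0.52910873 0.84666134 0.82236411] [ 0.03060801 -0.80220776 -0.59625989]
{'time': 0.1, 'qpos': array([-0.10813432,  0.47775727,  0.02233246,  1.55632956, -0.01147663,
        1.10927138, -0.08311318]), 'joint_velocities': array([ 0.00078596, -0.0004608 , -0.00153245, -0.00403883,  0.00066879,
        0.00033825,  0.0011336 ]), 'joint_torque': array([ 5.69385389e-03, -5.97765398e+01,  1.61440808e+00, -2.81952703e+01,
        1.29656185e-02,  5.02699884e-03, -1.13572563e-05]), 'tcp_pos': array([6.74602911e-01, 2.30677869e-05, 3.03005645e-01]), 'orientation': array([-5.28802739e-04,  7.07085018e-01,  7.07128070e-01, -6.25017135e-04]), 'force': array([ 0.37566845, -0.4521693 ,  0.52040688]), 'torque': array([-0.00896455,  0.0064925 ,  0.0135017 ]), 'gripper_force': 0.0, 'opening': 0.08548046172571025}
```

View pics/scene0.png

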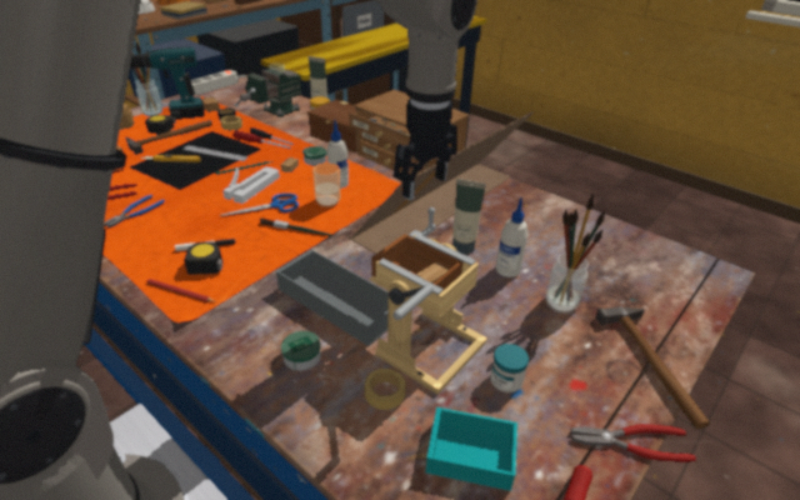

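View pics/side0.png

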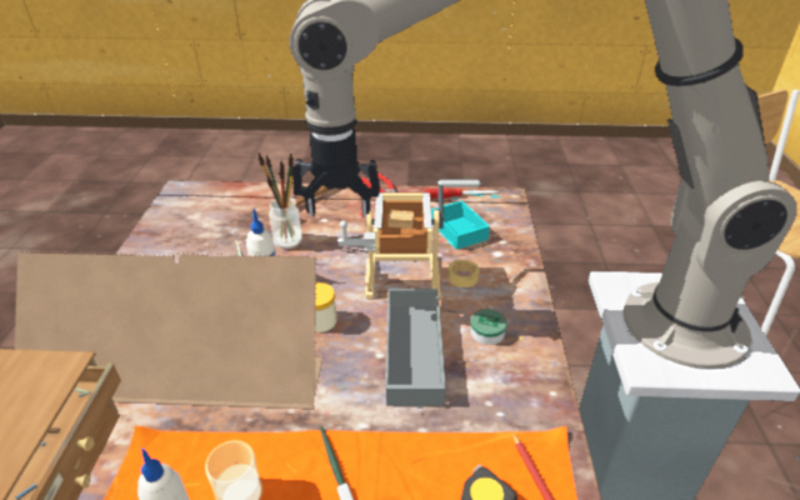

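The side picture shows the wooden tray in the cradle at (403,225), with a teal look-alike tray at (463,225). The grey bin is at (415,345), the bolt knob at (343,235) and the crank pin at (460,183). The tape is at (463,273), the green tin at (488,325) and the yellow-lidded pot at (322,307). The teal pot is at (510,365) in the scene view. A brown panel stands or lies at the left. Next I'll make a metric top-down map.

```bash
python3 - <<'E'
from h import *
x0,x1,y0,y1=.35,.95,-.3,.45; s=1000
out=[]
for n in("side","scene"):
    z=np.load(f"pics/{n}.npz"); P=z["P"];im=z["im"];d=z["d"]
    W=int((x1-x0)*s*.75)  # x
    H=int((y1-y0)*s*.75)
    zm=np.full((H,W),-1.);cm=np.zeros((H,W,3),np.uint8)
    ok=(d>0)&(P[...,2]<.26)&(P[...,0]>x0)&(P[...,0]<x1)&(P[...,1]>y0)&(P[...,1]<y1)
    p=P[ok];c=im[ok]; o=np.argsort(p[:,2]); p=p[o];c=c[o]
    for q,k in zip(p,c):
        i=int((y1-q[1])*750);j=int((q[0]-x0)*750)
        cv2.circle(cm,(j,i),1,k.tolist(),-1)
    for k in range(0,61,10):cv2.putText(cm,f"{x0+k/100:.2f}",(int(k*7.5),10),0,.35,(255,255,255));cv2.line(cm,(int(k*7.5),0),(int(k*7.5),H),(255,255,255),1)
    for k in range(0,75,10):
        yy=int((k+5)*7.5);cv2.putText(cm,f"{y1-(k+5)/100:.2f}",(0,yy),0,.35,(255,255,255));cv2.line(cm,(0,yy),(W,yy),(255,255,255),1)
    out.append(cm[:, :400])
cv2.imwrite("pics/top.png",np.hstack(out)); print(np.hstack(out).shape)
im=np.load("pics/side.npz")["im"];cv2.imwrite("pics/crop.png",cv2.resize(im[130:330,240:420],None,fx=3,fy=3,interpolation=cv2.INTER_CUBIC))
E
```

```text
(562, 800, 3)
```

View pics/top.png

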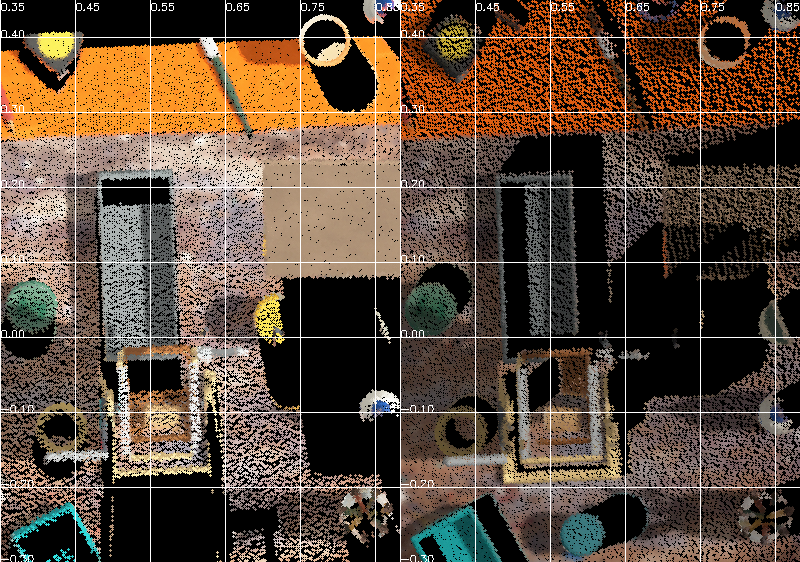

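View pics/crop.png

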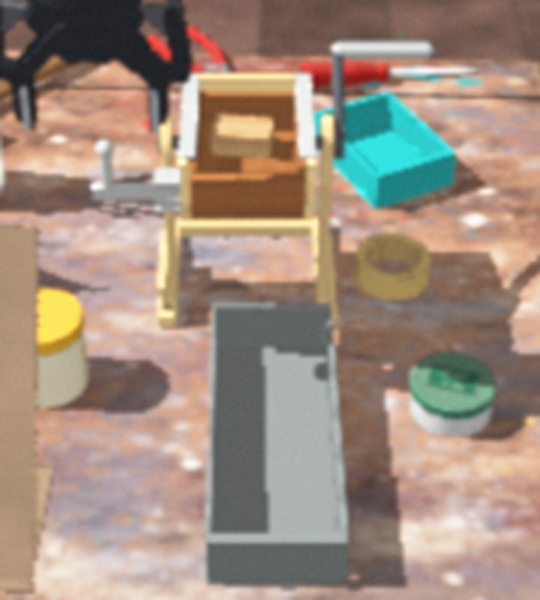

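The close crop confirms the choices. The wooden tray with the offcut is in the cradle at crop (245,150), not the teal one at (385,150). The bin starts in front of the stand, at world (0.53, 0.10). The knob post is at crop (103,165) and the crank pin at (380,48). The top-down map shows the panel at x>0.70, y 0.09 to 0.24.

```bash
python3 - <<'E'
from h import *
def box(P,a,b): 
    m=np.all((P>a)&(P<b),-1); return P[m]
def st(n,p): print(n,len(p), 'min',np.percentile(p,1,0).round(3),'med',np.median(p,0).round(4),'max',np.percentile(p,99,0).round(3)) if len(p) else print(n,0)
for n in("side","scene"):
    P=np.load(f"pics/{n}.npz")["P"]; print("==",n)
    st("panel",box(P,[.71,.09,.01],[.9,.24,.6]))
    pin=box(P,[.39,-.2,.205],[.475,-.13,.24]); st("pin",pin)
    l=np.polyfit(pin[:,0],pin[:,1],1); print("pin slope",l[0],"y@.43",np.polyval(l,.43), "ztop",np.percentile(pin[:,2],95))
    bt=box(P,[.4,-.05,.040],[.62,.24,.053]); r=cv2.minAreaRect(bt[:,:2].astype(np.float32)*1000); st("binrim",bt); print(r)
    lip=box(P,[.49,-.2,.185],[.62,.0,.2]); st("lip",lip); r=cv2.minAreaRect(lip[:,:2].astype(np.float32)*1000);print(r)
    st("rear stop/backrail", box(P,[.48,-.21,.003],[.65,-.15,.03]))
    st("knob",box(P,[.6,-.06,.18],[.72,.02,.225]))
    st("boltbody",box(P,[.6,-.06,.15],[.72,.02,.178]))
    st("cheekL",box(P,[.46,-.14,.1],[.51,-.05,.184]))
    st("cheekR",box(P,[.6,-.14,.1],[.65,-.05,.184]))
    st("traymouth",box(P,[.515,-.06,.178],[.6,.0,.1885]))
    for nm,a in(("tin",(.35,-.02,.43,.09)),("tape",(.38,-.16,.48,-.08)),("pot",(.67,-.05,.8,.06)),("teal",(.54,-.32,.64,-.22))):
        st(nm,box(P,[a[0],a[1],.012],[a[2],a[3],.09]))
E
```

```text
== side
panel 9751 min [0.712 0.091 0.012] med [0.8046 0.1596 0.1058] max [0.898 0.228 0.2  ]
pin 155 min [ 0.409 -0.167  0.212] med [ 0.4427 -0.157   0.2205] max [ 0.475 -0.151  0.227]
pin slope 0.05124451916571214 y@.43 -0.1581159776607124 ztop 0.22557197496600603
binrim 686 min [ 0.481 -0.03   0.04 ] med [0.5321 0.1538 0.0479] max [0.587 0.222 0.052]
((534.2207641601562, 96.21127319335938), (100.06922912597656, 253.38031005859375), 2.22758412361145)
lip 607 min [ 0.492 -0.164  0.185] med [ 0.5556 -0.0898  0.1903] max [ 0.615 -0.013  0.197]
((553.987060546875, -88.64851379394531), (125.5419692993164, 152.58399963378906), 0.8842306137084961)
rear stop/backrail 257 min [ 0.501 -0.192  0.003] med [ 0.5629 -0.1765  0.0101] max [ 0.632 -0.152  0.018]
knob 179 min [ 0.6   -0.058  0.18 ] med [ 0.621  -0.0233  0.1893] max [ 0.674 -0.013  0.214]
boltbody 238 min [ 0.602 -0.033  0.152] med [ 0.633  -0.0189  0.1673] max [ 0.68  -0.013  0.177]
cheekL 189 min [ 0.484 -0.117  0.101] med [ 0.495  -0.0807  0.1647] max [ 0.506 -0.071  0.183]
cheekR 135 min [ 0.6   -0.136  0.103] med [ 0.6236 -0.08 
[... 1290 characters left out ...]
.151] med [ 0.6021 -0.0319  0.1686] max [ 0.68  -0.018  0.177]
cheekL 544 min [ 0.482 -0.122  0.101] med [ 0.4935 -0.0958  0.1622] max [ 0.51  -0.051  0.184]
cheekR 316 min [ 0.6   -0.139  0.151] med [ 0.6031 -0.0858  0.1719] max [ 0.614 -0.05   0.184]
traymouth 153 min [ 0.515 -0.043  0.178] med [ 0.5595 -0.0233  0.1855] max [ 0.6   -0.015  0.188]
tin 732 min [0.359 0.005 0.013] med [0.3869 0.0317 0.0329] max [0.423 0.071 0.036]
tape 578 min [ 0.398 -0.159  0.012] med [ 0.4282 -0.1286  0.0243] max [ 0.463 -0.094  0.028]
pot 7 min [0.751 0.014 0.074] med [0.7529 0.024  0.0762] max [0.754 0.035 0.077]
teal 870 min [ 0.565 -0.29   0.013] med [ 0.5798 -0.2676  0.061 ] max [ 0.619 -0.237  0.066]
```

```bash
cat > fit.py <<'E'
from h import *
from scipy.optimize import least_squares
B=[([-23,-70,0],[23,-62,188]),([-23,62,0],[23,70,188]),([-78,-52,147],[69,-47.5,189]),([-78,47.5,147],[69,52,189]),
   ([-60,-52,189],[69,-41,193]),([-60,41,189],[69,52,193]),([62.6,-52,147],[69,52,189])]
c=np.array([(np.array(a)+b)/2 for a,b in B])/1e3; hf=np.array([(np.array(b)-a)/2 for a,b in B],float)/1e3
def sdf(q):
    d=np.abs(q[:,None]-c)-hf
    s=np.linalg.norm(np.maximum(d,0),axis=-1)+np.minimum(d.max(-1),0)
    pin=np.abs(np.hypot(q[:,0]-.0613,q[:,2]-.2164)-.007)+100*np.maximum(0,np.abs(q[:,1]+.115)-.04)
    return np.minimum(np.abs(s).min(1),pin)
def tf(p,P):
    s,k=np.sin(p[2]),np.cos(p[2]); d=P-[p[0],p[1],0]
    return np.stack([s*d[:,0]-k*d[:,1],k*d[:,0]+s*d[:,1],P[:,2]],-1)
if __name__=="__main__":
  for ns in (["side"],["scene"],["side","scene"]):
    P=np.concatenate([np.load(f"pics/{n}.npz")["P"].reshape(-1,3) for n in ns])
    m=np.all((P>[.39,-.2,.1])&(P<[.65,0,.24]),-1); P=P[m]
    p0=[.556,-.095,.035]
    for _ in range(4):
        Q=P[sdf(tf(p0,P))<.006]
        p0=least_squares(lambda p:sdf(tf(p,Q)),p0,loss="soft_l1",f_scale=.002).x
    print(ns,len(Q),p0.round(4),np.median(sdf(tf(p0,Q))))
  P=np.concatenate([np.load(f"pics/{n}.npz")["P"].reshape(-1,3) for n in("side","scene")]); S=tf(p0,P)
  def st(n,a,b):
    q=S[np.all((S>a)&(S<b),-1)]*1000; print(n,len(q),np.percentile(q,2,0).round(),np.median(q,0).round(1),np.percentile(q,98,0).round())
  st("knob",[-.1,.075,.188],[-.04,.15,.24]); st("tray front",[-.11,-.035,.155],[-.06,.035,.18]); st("tray in",[-.06,-.03,.155],[-.02,.03,.18]);st("offcut",[-.045,-.037,.158],[.06,.037,.185])
  st("bin",[-.3,-.09,.04],[-.05,.06,.052]); st("stopbar",[.07,-.05,.003],[.13,.05,.06])
  st("panel",[-.34,.15,.15],[-.1,.4,.6])
E
python3 fit.py
```

```text
['side'] 1226 [ 0.5616 -0.0952  0.0362] 0.0012614633198033314
['scene'] 3050 [ 0.5565 -0.0956  0.0524] 0.001029921147029165
['side', 'scene'] 4269 [ 0.5569 -0.0955  0.0476] 0.001244532130581367
knob 101 [-76. 110. 189.] [-69.4 113.3 207.1] [-63. 121. 216.]
tray front 370 [-83. -33. 155.] [-78.8   6.2 168.4] [-70.  35. 180.]Traceback (most recent call last):
  File "fit.py", line 26, in <module>
    st("knob",[-.1,.075,.188],[-.04,.15,.24]); st("tray front",[-.11,-.035,.155],[-.06,.035,.18]); st("tray in",[-.06,-.03,.155],[-.02,.03,.18]);st("offcut",[-.045,-.037,.158],[.06,.037,.185])
                                                                                                   ~~^^^^^^^^^^^^^^^^^^^^^^^^^^^^^^^^^^^^^^^^^^^
  File "fit.py", line 25, in st
    q=S[np.all((S>a)&(S<b),-1)]*1000; print(n,len(q),np.percentile(q,2,0).round(),np.median(q,0).round(1),np.percentile(q,98,0).round())
                                                     ~~~~~~~~~~~~~^^^^^^^
    return _quantile_unchecked(
        a, q, axis, out, overwrite_input, method, keepdims, weights)
    return _ureduce(a,
                    func=_quantile_ureduce_func,
    ...<5 lines>...
                    overwrite_input=overwrite_input,
                    method=method)
    r = func(a, **kwargs)
    result = _quantile(arr,
                       quantiles=q,
    ...<2 lines>...
                       out=out,
                       weights=wgt)
    slices_having_nans = np.isnan(arr[-1, ...])
                                  ~~~^^^^^^^^^
IndexError: index -1 is out of bounds for axis 0 with size 0
```

```bash
cat >> h.py <<'E'
C=np.array([.558,-.0955]); PSI=.044
def W(x,y,z):  # stand frame (m) -> world
    s,k=np.sin(PSI),np.cos(PSI); return np.array([C[0]+s*x+k*y, C[1]-k*x+s*y, z])
def S(p):
    s,k=np.sin(PSI),np.cos(PSI); d=np.array(p[:2])-C; return np.array([s*d[0]-k*d[1],k*d[0]+s*d[1],p[2]]).round(4)
from scipy.spatial.transform import Rotation as Ro
def Q(phi):  # tool down, closing line at angle phi in world
    y=np.array([np.cos(phi),np.sin(phi),0]);z=np.array([0,0,-1.]);x=np.cross(y,z)
    q=Ro.from_matrix(np.stack([x,y,z],1)).as_quat(); return q[[3,0,1,2]]
def say(n=""):
    s=env.get_state(); print(n,"t",round(s["time"],2),"S",S(s["tcp_pos"]),"F",s["force"].round(2),"op",round(float(s["opening"]),4),"gf",round(float(s["gripper_force"]),1))
E
python3 - <<'E'
from h import *
# IK checks for crank
for a in (50,0,-60,-100,-130):
    r=np.radians(a)
    for y in(-.115,-.125):
        p=W(.08*np.sin(r),y,.165+.08*np.cos(r)+.054)
        for f in(np.pi/2+PSI,-np.pi/2+PSI): 
            j=kin.inverse_kinematics(p,Q(f)); print(a,y,p.round(3),None if j is None else np.round(j,2))
f=-np.pi/2+PSI
j7=kin.inverse_kinematics([.529,.217,.084],Q(f)); print(j7, kin.inverse_kinematics([.529,.217,.084],Q(f+np.pi)))
E
```

```text
50 -0.115 [ 0.446 -0.162  0.27 ] [ 0.42  0.2  -0.23  2.04  0.06  0.9   1.77]
50 -0.115 [ 0.446 -0.162  0.27 ] [-0.11  0.19  0.37  2.08 -0.09  0.89 -1.22]
50 -0.125 [ 0.436 -0.162  0.27 ] [ 0.43  0.18 -0.23  2.06  0.05  0.9   1.78]
50 -0.125 [ 0.436 -0.162  0.27 ] [-0.11  0.17  0.37  2.1  -0.08  0.89 -1.22]
0 -0.115 [ 0.443 -0.101  0.299] [ 0.32  0.13 -0.26  2.05  0.04  0.96  1.66]
0 -0.115 [ 0.443 -0.101  0.299] [-0.23  0.11  0.34  2.08 -0.05  0.95 -1.39]
0 -0.125 [ 0.433 -0.101  0.299] [ 0.32  0.11 -0.25  2.07  0.03  0.96  1.67]
0 -0.125 [ 0.433 -0.101  0.299] [-0.23  0.09  0.34  2.1  -0.04  0.95 -1.39]
-60 -0.115 [ 0.44  -0.031  0.259] [ 0.21  0.17 -0.31  2.12  0.07  0.87  1.48]
-60 -0.115 [ 0.44  -0.031  0.259] [-0.35  0.14  0.31  2.15 -0.06  0.85 -1.53]
-60 -0.125 [ 0.43  -0.032  0.259] [ 0.21  0.15 -0.31  2.14  0.06  0.86  1.48]
-60 -0.125 [ 0.43  -0.032  0.259] [-0.35  0.13  0.31  2.17 -0.05  0.85 -1.54]
-100 -0.115 [ 0.44  -0.022  0.205] [ 0.19  0.25 -0.32  2.17  0.12  0.74  1.41]
-100 -0.115 [ 0.44  -0.022  0.205] [-0.36  0.23  0.31  2.21 -0.11  0.71 -1.51]
-100 -0.125 [ 0.43  -0.022  0.205] [ 0.19  0.23 -0.32  2.19  0.11  0.73  1.41]
-100 -0.125 [ 0.43  -0.022  0.205] [-0.36  0.22  0.3   2.23 -0.1   0.71 -1.52]
-130 -0.115 [ 0.44  -0.039  0.168] [ 0.22  0.32 -0.31  2.2   0.16  0.65  1.41]
-130 -0.115 [ 0.44  -0.039  0.168] [-0.31  0.31  0.3   2.23 -0.16  0.62 -1.42]
-130 -0.125 [ 0.43  -0.04   0.168] [ 0.22  0.3  -0.31  2.22  0.15  0.64  1.41]
-130 -0.125 [ 0.43  -0.04   0.168] [-0.31  0.29  0.3   2.25 -0.15  0.61 -1.43]
[-0.67935431  0.61901627  0.23655197  1.96616463 -0.24917942  0.58403648
 -1.80309821] [-0.25294609  0.62552224 -0.31873457  1.93562428  0.31719535  0.62891213
  0.84098096]
```

```bash
python3 - <<'E'
from h import *
q=Q(np.pi/2+PSI)
g=np.array([.529,.2165])
env.reach([*g,.22],q); print(env.movel([*g,.086],.15,stop_force=8)); say("down")
env.grip(.0,40); say("grip")
if env.get_state()["opening"]<.004: raise SystemExit("missed")
s0=S(env.get_state()["tcp_pos"])
env.movel(W(s0[0]+.035,.0,.087),.08); say("side")
hit=env.movel(W(-.165+.012,.0,.087),.06,stop_force=6); say(f"in {hit}")
im,d,P=cloud("side"); cv2.imwrite("pics/bin.png",cv2.resize(im[120:330,220:440],None,fx=2.5,fy=2.5)); np.savez("pics/side1.npz",im=im,d=d,P=P)
E
```

```text
False
down t 2.21 S [-0.3132 -0.0146  0.0868] F [-0.13  0.32  0.3 ] op 0.0856 gf 0.0
grip t 2.89 S [-0.313  -0.0152  0.0862] F [-1.31  0.31  3.6 ] op 0.0072 gf 39.6
side t 3.52 S [-0.2774  0.      0.0868] F [ 0.03  0.39 -2.14] op 0.0075 gf 39.1
in True t 5.19 S [-0.1647 -0.0002  0.0867] F [ 0.99  1.35 -1.5 ] op 0.0077 gf 40.4
```

View pics/bin.png

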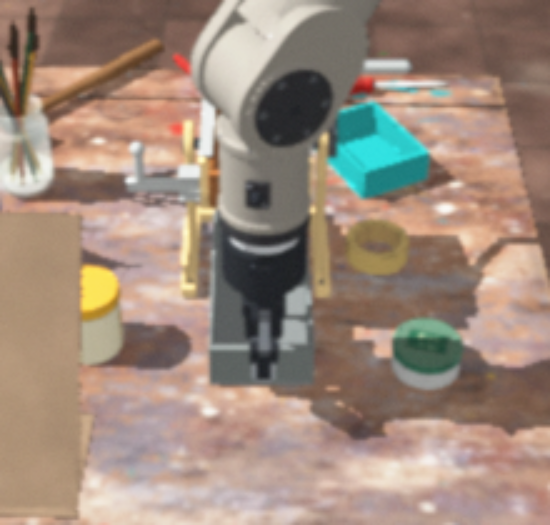

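The bin is in: the grip point stopped at stand x = -164.7 mm on contact, against -165 expected. The picture shows it between the cheeks, with the tin and tape untouched. Next is the tray.

```bash
python3 - <<'E'
from h import *
env.grip(.05); p=env.get_state()["tcp_pos"]; env.movel([p[0],p[1],.26],.2); env.grip(0)
env.reach(W(-.15,0,.26),Q(PSI)); env.movel(W(-.125,0,.231),.1)
h=env.movel(W(-.055,0,.231),.04,stop_force=7); say(f"push {h}")
env.dwell(.2); say("hold")
s=S(env.get_state()["tcp_pos"]); env.movel(W(s[0]-.04,0,.231),.1); env.movel(W(s[0]-.04,0,.28),.2)
env.movel(W(-.24,0,.32),.25)
im,d,P=cloud("scene"); np.savez("pics/scene2.npz",im=im,d=d,P=P)
im2,d,P=cloud("side"); np.savez("pics/side2.npz",im=im2,d=d,P=P)
k=dict(dsize=(400,400),interpolation=cv2.INTER_CUBIC)
cv2.imwrite("pics/tray.png",np.hstack([cv2.resize(im[170:310,270:410],**k),cv2.resize(im2[120:260,250:390],**k)])); say()
E
```

```text
push True t 10.31 S [-0.0731  0.0003  0.2309] F [ 0.55  0.74 -0.12] op -0.0003 gf 0.5
hold t 10.51 S [-0.0732 -0.0004  0.2302] F [-0.54  0.38  0.06] op 0.0002 gf 0.0
 t 12.22 S [-2.375e-01 -2.000e-04  3.189e-01] F [ 0.44 -0.19 -0.69] op -0.0002 gf 0.0
```

View pics/tray.png

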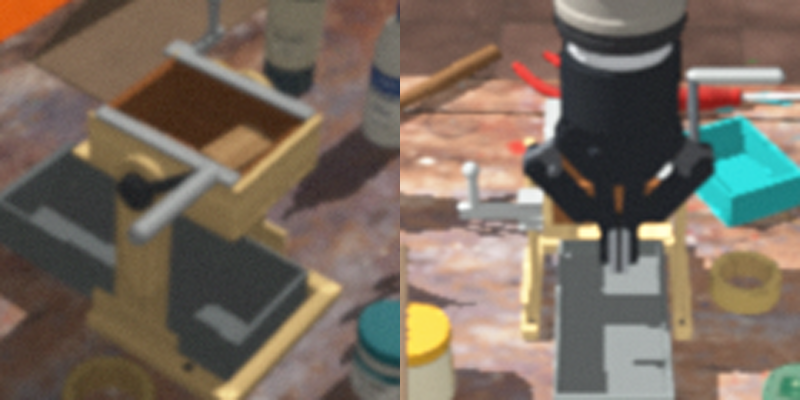

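The tray is home: the pushing face stopped at stand x ≈ -62 mm, against -62.5 expected. The picture shows it sitting flush between the lips, with the offcut in the back half. Next is the bolt.

```bash
python3 - <<'E'
from h import *
q=Q(PSI)
env.reach(W(-.0695,.165,.33),q); env.movel(W(-.0695,.160,.270),.15)
h=env.movel(W(-.0695,.030,.270),.05,stop_force=8); say(f"bolt {h}")
h=env.movel(W(-.0695,.030,.270),.03,stop_force=12); say(f"bolt2 {h}")
s=S(env.get_state()["tcp_pos"]); env.movel(W(-.0695,s[1]+.03,.270),.15); env.movel(W(-.0695,.14,.33),.25)
im,d,P=cloud("side"); np.savez("pics/side3.npz",im=im,d=d,P=P)
cv2.imwrite("pics/bolt.png",cv2.resize(im[120:260,250:390],(560,560),interpolation=cv2.INTER_CUBIC)); say()
E
```

```text
bolt True t 15.51 S [-0.0696  0.0614  0.2709] F [ 2.98 -0.57  2.06] op -0.0002 gf 1.8
bolt2 True t 15.89 S [-0.0696  0.0608  0.2715] F [ 3.07 -0.14  0.31] op -0.0002 gf 1.7
 t 16.75 S [-0.0694  0.1387  0.329 ] F [ 0.5   0.18 -0.29] op -0.0001 gf 0.0
```

View pics/bolt.png

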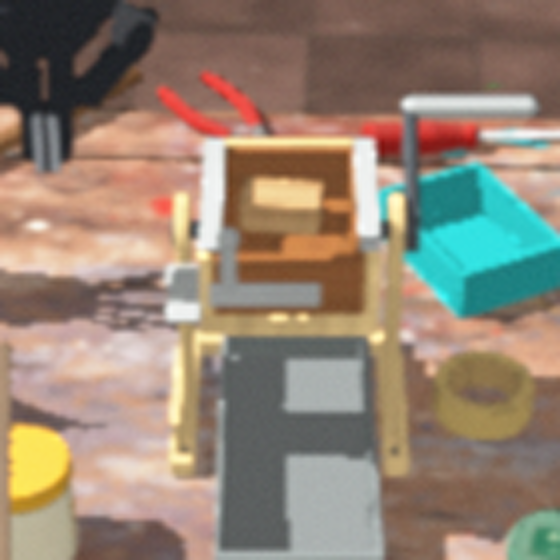

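The bolt bar lies across the front of the tray, with its post at (230,255) and its tip at (320,293). I'll check it in the depth data.

```bash
python3 - <<'E'
from h import *
from fit import tf
for n in ("side2","side3"):
    z=np.load(f"pics/{n}.npz");P=z["P"].reshape(-1,3); Q_=tf([*C,PSI],P)
    for nm,a,b in(("post",[-.085,-.06,.178],[-.064,.15,.225]),("bar",[-.08,-.045,.163],[-.064,.044,.172]),("binwall",[-.2,-.07,.04],[-.14,.07,.052]),("offcut",[-.045,-.037,.162],[.06,.037,.182])):
        q=Q_[np.all((Q_>a)&(Q_<b),-1)]*1000
        if len(q): print(n,nm,len(q),np.percentile(q,[2,50,98],axis=0).round(1).tolist())
E
```

```text
side2 post 104 [[-77.5, -2.3, 179.3], [-72.7, 110.4, 188.2], [-64.7, 118.8, 214.2]]
side2 binwall 227 [[-171.0, -48.6, 40.6], [-167.3, 1.1, 47.2], [-146.0, 48.1, 50.7]]
side3 post 125 [[-77.9, -32.1, 180.0], [-71.7, 42.3, 186.9], [-64.3, 75.4, 214.6]]
side3 bar 80 [[-75.6, -23.5, 163.3], [-72.9, 13.7, 167.1], [-64.5, 41.7, 171.9]]
side3 binwall 224 [[-171.1, -48.4, 40.4], [-166.9, -1.2, 47.5], [-144.0, 48.1, 50.9]]
side3 offcut 366 [[11.6, -34.8, 162.9], [35.8, 4.9, 173.0], [59.0, 35.0, 181.3]]
```

The bolt is fully shut, with its tip at about y = -20 mm (-18 nominal), and a firmer second push didn't move it. Now the tug from inside the tray.

```bash
python3 - <<'E'
from h import *
q=Q(PSI); y=-.015; z=.237
def F(n=4):
    a=[]
    for _ in range(n): a.append(env.get_state()["force"]); env.dwell(.02)
    return np.mean(a,0)
out=W(-1,0,0)-W(0,0,0)
env.movel(W(-.0695,.14,.34),.2); env.movel(W(-.028,y,.34),.3); print(env.movel(W(-.028,y,z),.12,stop_force=6)); say("in tray")
f0=F(6)
h=env.movel(W(-.065,y,z),.02,stop_force=4); say(f"contact {h}")
x=S(env.get_state()["tcp_pos"])[0]; i=0
while i<16:
    f=-(F(3)-f0)@out
    print(round(x,4),S(env.get_state()["tcp_pos"])[0],round(f,2))
    if f>5.6: break
    x-=min(.001,max(.0002,(6-f)*.00015)); env.movel(W(x,y,z),.01); i+=1
for _ in range(5): env.dwell(.12); print("hold",round(-(F(2)-f0)@out,2))
say("tug")
E
```

```text
False
in tray t 18.69 S [-0.028  -0.0144  0.2376] F [-0.56  0.44  0.77] op -0.0003 gf 0.0
contact True t 19.82 S [-0.0464 -0.0152  0.2367] F [ 0.7  -1.42  1.21] op 0.0001 gf 0.7
-0.0464 -0.0463 1.0
-0.0471 -0.0465 3.87
-0.0475 -0.0466 5.41
-0.0477 -0.0466 5.89
hold 5.76
hold 6.01
hold 6.03
hold 4.88
hold 5.07
tug t 21.54 S [-0.0466 -0.0153  0.2367] F [ 0.4  -6.25 -3.44] op 0.0004 gf 2.9
```

The bolt held. The tray came out by the 3 mm play and stopped, under about 5 to 6 N for 0.8 s. I'll top up the pull briefly so the 6 N is clear, back off, then take the crank.

```bash
python3 - <<'E'
from h import *
y=-.015; z=.237
env.movel(W(-.0481,y,z),.01)
for _ in range(6): print(env.get_state()["force"][1].round(2),end=" "); env.dwell(.1)
env.movel(W(-.032,y,z),.05); env.movel(W(-.032,y,.36),.25)
yp=-.122; q=Q(np.pi/2+PSI)
env.grip(.05); env.reach(W(.0613,yp,.36),q); print(env.movel(W(.0613,yp,.270),.12,stop_force=8)); say("at pin")
env.grip(0,35); say("gripped"); 
E
```

```text
-6.65 -6.3 -6.58 -6.35 -6.41 -6.58 False
at pin t 26.51 S [ 0.0614 -0.1215  0.2706] F [ 0.21 -0.47  0.68] op 0.0504 gf 0.0
gripped t 26.93 S [ 0.0614 -0.1217  0.2706] F [-1.22  1.04  5.17] op 0.0127 gf 34.1
```

```bash
python3 - <<'E'
from h import *
yp=-.122
def pt(deg): r=np.radians(50-deg); return W(.08*np.sin(r),yp,.165+.08*np.cos(r)+.054)
for a in range(12,181,12):
    env.movel(pt(a),.08); 
    if a%36==0: say(a)
for a in (183,186,189):
    h=env.movel(pt(a),.03,stop_force=15); say(f"{a} {h}")
    p=S(env.get_state()["tcp_pos"]); print("angle",50-np.degrees(np.arctan2(p[0],p[2]-.219))%360)
    if h: break
im,d,P=cloud("side"); np.savez("pics/side4.npz",im=im,d=d,P=P)
im1,d,P=cloud("scene"); np.savez("pics/scene4.npz",im=im1,d=d,P=P)
k=dict(dsize=(400,400),interpolation=cv2.INTER_CUBIC)
cv2.imwrite("pics/end.png",np.hstack([cv2.resize(im1[170:330,260:420],**k),cv2.resize(im[120:280,250:410],**k)]))
E
```

```text
36 t 28.02 S [ 0.0229 -0.1216  0.2988] F [ -4.93 -11.86  15.58] op 0.0127 gf 35.7
72 t 29.09 S [-0.0293 -0.1213  0.294 ] F [ 0.13 -3.22  6.4 ] op 0.0127 gf 37.0
108 t 30.17 S [-0.0669 -0.1213  0.2613] F [ 4.58 -4.54 -2.4 ] op 0.0128 gf 38.1
144 t 31.24 S [-0.0799 -0.1213  0.2133] F [ 4.4  -1.02 -2.36] op 0.0127 gf 41.4
180 t 32.32 S [-0.0667 -0.1214  0.1666] F [  7.3   18.23 -17.38] op 0.0123 gf 43.9
183 False t 32.61 S [-0.0649 -0.1213  0.1638] F [  3.81  21.71 -11.06] op 0.0124 gf 44.7
angle -179.6175296742871
186 False t 32.9 S [-0.0627 -0.1213  0.1607] F [  4.5   24.17 -12.22] op 0.0126 gf 45.0
angle -177.0825652797309
189 False t 33.19 S [-0.0605 -0.1214  0.1577] F [  5.36  26.94 -14.1 ] op 0.0126 gf 45.1
angle -174.6236784524721
```

View pics/end.png

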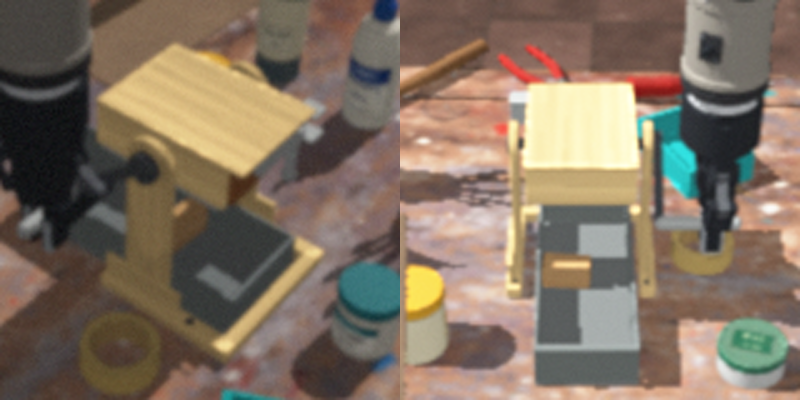

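The offcut is in the bin at (565,270) and the cradle is over against its stop, with rising reaction force. I'll release, withdraw and verify.

```bash
python3 - <<'E'
from h import *
from fit import tf
env.grip(.06); p=env.get_state()["tcp_pos"]; say("open")
env.movel(W(-.0613,-.122,.175),.1); env.movel(W(-.0613,-.122,.33),.2); env.reach(W(-.15,-.16,.38),Q(np.pi/2+PSI)); say("clear")
im,d,P=cloud("side"); im1,d1,P1=cloud("scene")
for n,A in(("side",P),("scene",P1)):
    q=tf([*C,PSI],A.reshape(-1,3)); m=np.all((q>[-.06,-.045,.17])&(q<[.07,.045,.21]),-1); t=q[m]
    if len(t)>50:
        c=np.linalg.lstsq(np.c_[t[:,:2],np.ones(len(t))],t[:,2],rcond=None)[0]; print(n,len(t),"tilt deg about y",np.degrees(np.arctan(c[0])).round(2),"z",np.median(t[:,2]).round(4))
    pin=q[np.all((q>[-.09,-.148,.08])&(q<[-.03,-.09,.14]),-1)]; print("pin",len(pin),np.median(pin,0).round(4) if len(pin) else "")
    b=q[np.all((q>[-.2,-.07,.04])&(q<[-.14,.07,.052]),-1)]; print("bin outer",np.percentile(b[:,0],3).round(4))
k=dict(dsize=(400,400),interpolation=cv2.INTER_CUBIC)
cv2.imwrite("pics/fin.png",np.hstack([cv2.resize(im1[150:330,240:420],**k),cv2.resize(im[110:290,240:420],**k)]))
E
```

```text
open t 33.81 S [-0.052  -0.1222  0.1587] F [-0.11 -0.29  0.34] op 0.0604 gf 0.0
clear t 35.58 S [-0.1503 -0.1604  0.3793] F [ 0.01 -0.45  0.04] op 0.06 gf 0.0
side 1071 tilt deg about y -0.09 z 0.1879
pin 142 [-0.0665 -0.1188  0.1193]
bin outer -0.1713
scene 1751 tilt deg about y -0.23 z 0.1884
pin 166 [-0.0569 -0.119   0.12  ]
bin outer -0.1677
```

View pics/fin.png

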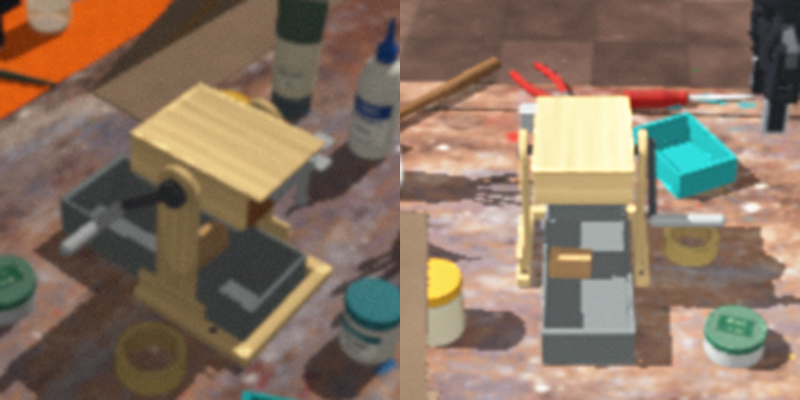

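The final picture shows the cradle inverted and level to about 0.2°. The offcut is in the bin at (570,263), the bin is at the stop, and the pots, tin and tape haven't moved.

```bash
python3 -c "
from h import *
print(job.job_done())"
```

```text
the job is handed in; nothing more can be done
None
```

The job is done and handed in at about 36 s: the bin is at the stop bar, the tray was pushed home and bolted, the bolt held a tug of about 6 N for over half a second, and the cradle is upside down with the offcut in the bin.

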